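# Strip the pellet die into its rests

## Robot

A 6-joint arm with a two-finger parallel gripper is mounted at the origin on the work surface. World frame = base frame: x ahead of the robot, y to its left, z up, the work surface at z = 0. Lengths are in m, angles in rad, forces in N, time in s.
With the tool pointing down it reaches from about 0.3 to 0.875 m from the base axis. Payload 6.4 kg.
Tool frame: the origin (TCP) lies midway between the tips of the shut fingers; the grasp point (between the pads) lies 19 mm behind it; z points along the fingers, y is the line along which they close (so a half turn about z gives the same grasp; the last joint's range is limited). The gripper opens to 85 mm and grips with 20 to 120 N. Pads are 22 mm wide; open, the fingers measure 114 mm over their backs; the gripper's body (76 mm by 85 mm) begins 54 mm behind the grasp point. The pads swing forward as they close: fully open they stand 13 mm farther back than shut.
Start: joints at [-1.325, 0.181, 1.607, -0, 1.354, -0.206], TCP at [0.251, -0.517, 0.231] pointing down, gripper open.
Joint ranges: [-2.99, 2.99], [-0.89, 2.07], [0.3, 2.58], [-1.14, 4.28], [0, 2.63], [-3.12, 3.12]. Speed limits (rad/s): [2.57, 2.57, 3.01, 3.14, 3.14, 3.14].

## Interface

Orientations are given as a unit quaternion [w, x, y, z].
In Python, from bench import ctrl gives the robot as it stands.
- The arm moves only by the tool drive_tool, never from a script. Its argument "plan" is a list that holds one entry, the list of rows, each a list of 4 numbers: the shift along the tool's x, y, z scaled (see below), then the turn about the tool's z scaled (see below). In form: [[[x, y, z, roll], ...]]. A call has 1 to 12 rows; each row is the pose to reach, as a shift and turn from the pose commanded when the call began, along the tool's axes at that moment, turning the shorter way round; what a row does not reach only later rows make up. The controller multiplies each number of a shift by 400 mm and each number of a turn by 180 degrees. A row lasts 1/12 s, in which the tool goes at most 41.7 mm and 7.16 degrees, less where a joint would pass 70% of its speed; a pose out of reach is approached as far as the arm can. A call with a number of a shift or a turn outside -1 to 1 is refused whole. A call with a gripper value outside its range is refused whole. "jaw" is the closure, from 0 (fully open) to 1 (shut), set as the call begins (left out, the last holds). The fingers move at their own pace and stop on an object; the grip force is fixed at half the most. Time passes only in rows, so rows that repeat a pose let the fingers close. It gives the time, the measured TCP pose, the force, the opening and the grip force at its end, in the units of the state.
- ctrl.get_obs(): the state, without advancing time (a new reading comes with each control period).
- ctrl.camera(name): name is "scene" or "top" or "wrist"; returns (picture, depth): 480x640x3 uint8, red, green, blue; 480x640 float32, m along the optical axis (not along the pixel's ray), 0 where there is no reading.
- ctrl.camera_info(name): a dict with "camera_matrix" (3x3 intrinsics, pixels), "D" ([k1, k2, p1, p2, k3] as OpenCV has them; the pictures are not rectified), "R" (3x3) and "t" (3): a world point X has camera coordinates R X + t; the wrist camera has in their place "T_tool_cam" (4x4, takes a point from camera to tool coordinates, whose origin is the TCP and whose axes are the flange's). Camera axes: x right, y down, z forward; pixel columns grow to the right and rows downward; lengths in m; the calibration is good to about 2 mm. A picture is of the moment at which its call begins: read the wrist's pose just before it. camera_info takes no time and is no camera call.
- ctrl.hand_in(): hands the job in; it is judged then, once.
The state is a dict: "time_s": time; "q": joint angles; "dq": joint speeds; "joint_efforts": joint torques, N m; "eef_pos": TCP position; "eef_rot": TCP orientation; "wrist_force": force on the tool from outside, world axes, zero at the start; "torque": the same for the moment, N m; "opening": opening from 0.0 (shut) to 1.0 (fully open); "grasp_force": force on a finger pad.
Only numpy, scipy, OpenCV 4.12 (cv2) and the standard library are available. Lean on these libraries where they do the work, as an engineer would, in place of code of your own. Each camera call takes 0.05 s, during which the arm holds its last target. There are 200 camera calls.

## Task

The pressed pellet is out, so take the stacked steel pellet die apart and put each part upright in the wooden rest made for it: the plunger hanging by its head in the tall bored stand, the aluminium release ring flat over the post, the barrel fully home in the smaller round recess and the base fully home in the larger one. Set the parts down gently rather than dropping them, and leave the mortar and the salt jar where they stand.

Things in the scene. Friction and masses are not known exactly. Their poses are not given: they have to be found in the camera images.
- plunger: Steel plunger, top of the stack. Rod 15 mm in diameter, 64 mm long, below a knurled head 36 mm in diameter, 24 mm high; 0.28 kg. Origin: centre of the rod's foot, z towards the head. At the start the rod stands loosely in the barrel's bore through the ring, head 92 to 116 mm above the bench, 4 mm clear of the ring, which cannot pass over it. Raise it 65 mm straight up to free it.
- release_ring: Plain aluminium ring, outside 44 mm, inside 30 mm, 20 mm high, about 0.06 kg. Origin: centre of its underside, z along its axis. At the start it lies on the barrel around the plunger's rod, 68 to 88 mm above the bench.
- barrel: Steel barrel: thick tube, outside 52 mm, bore 19 mm, 46 mm high, knurled band near the top, about 0.66 kg. Origin: centre of its underside, z along its axis. At the start it stands on the base around the spigot, 22 to 68 mm above the bench.
- die_base: Steel base of the die: round disc 66 mm in diameter and 22 mm high, knurled edge, with a spigot 15 mm in diameter and 6 mm high on the middle of its top; about 0.56 kg. Origin: centre of its underside, z up. At the start it stands on the bench under the other three parts, loose.
- plunger_stand: Rest of the plunger: tall light wooden block 75 x 75 mm, 70 mm high, fixed to the bench, with one upright through hole of 28 mm in the middle (3 mm chamfer at the mouth). Origin: centre of its underside, below the hole's axis, z up. The hung plunger's foot is 6 mm above this origin, its head on the block's top.
- ring_post: Rest of the release ring: light wooden plate 80 x 80 mm, 12 mm high, fixed, with an upright post 14 mm in diameter in the middle that ends 46 mm above the bench. Origin: centre of its underside on the post's axis, z up. The ring lies on the plate, its underside 12 mm above this origin.
- barrel_block: Rest of the barrel: light wooden plate 88 x 88 mm, 14 mm high, fixed, with a round recess of 64 mm, 8 mm deep (2 mm chamfer): the smaller recess. Origin: centre of its underside on the recess's axis, z up; the recess's floor is 6 mm above it.
- base_block: Rest of the base: light wooden plate 106 x 106 mm, 14 mm high, fixed, with a round recess of 80 mm, 8 mm deep (2 mm chamfer): the larger recess. Origin: centre of its underside on the recess's axis, z up; the recess's floor is 6 mm above it.
- mortar: White agate mortar, an open bowl 76 mm across and 30 mm high, loose, beyond the rests. To be left alone. Origin: centre of its underside.
- salt_jar: Closed jar 54 mm across and 75 mm high with a white cap, loose, to the right. To be left alone. Origin: centre of its underside.
There are look-alikes about, which are no part of the job. What is shaped like the plunger but blue or green is not meant.

How it is judged:
By the outcome, as a careful person would: the job done as asked, in the order asked, and still so for the second after the job is handed in, with the robot touching nothing.
It also fails if it takes over 125 s, if anything falls off the work surface, if the arm or the gripper's body presses on something with over 40 N, if the wrist force passes 120 N, or if a joint passes its speed limit or range.

## Working session

There is one attempt and no reset: what is moved stays moved. The work goes in short steps, Python scripts to look and compute and a tool call to move; the robot and the scene stay as the last step left them, time stands still between calls to the robot, and variables do not carry over. Pictures are saved under pics/ and viewed, at most 14 in all, crops included, and the job is handed in when it is done.

Besides the shell and the picture viewer there is one more tool, called after "Call:" as name(argument=value, ...), one argument or row to a line, values as JSON. drive_tool: Moves the arm, as the interface text tells. Its arguments: {"type":"object","properties":{"plan":{"type":"array"},"jaw":{"type":"number"}},"required":["plan"]}

```bash
ls; mkdir -p pics
python3 - <<'E'
from bench import ctrl
import cv2,numpy as np
np.set_printoptions(precision=4,suppress=True)
for n in("scene","top"):
    im,d=ctrl.camera(n); cv2.imwrite(f"pics/{n}0.png",im[:,:,::-1]); np.savez(f"pics/{n}0.npz",im=im,d=d)
    i=ctrl.camera_info(n); print(n,i)
print(ctrl.camera_info("wrist")); print(ctrl.get_obs())
E
```

```text
pics
scene {'camera_matrix': array([[547.2843,   0.    , 316.6053],
       [  0.    , 547.2843, 238.8687],
       [  0.    ,   0.    ,   1.    ]]), 'D': array([-0.1613,  0.    ,  0.    ,  0.    ,  0.    ]), 'R': array([[-0.8458,  0.5333,  0.0139],
       [ 0.4132,  0.6714, -0.6152],
       [-0.3375, -0.5146, -0.7882]]), 't': array([ 0.5166, -0.1766,  1.1547])}
top {'camera_matrix': array([[566.787 ,   0.    , 319.2538],
       [  0.    , 566.787 , 242.9159],
       [  0.    ,   0.    ,   1.    ]]), 'D': array([-0.0647,  0.    ,  0.    ,  0.    ,  0.    ]), 'R': array([[ 0.0017, -0.9997, -0.0234],
       [-0.9924,  0.0012, -0.1231],
       [ 0.1231,  0.0234, -0.9921]]), 't': array([-0.018 ,  0.6044,  1.0852])}
{'camera_matrix': array([[418.3549,   0.    , 316.1303],
       [  0.    , 418.3549, 237.8757],
       [  0.    ,   0.    ,   1.    ]]), 'D': array([-0.0293,  0.    ,  0.    ,  0.    ,  0.    ]), 'T_tool_cam': array([[ 0.0001, -0.9546, -0.2979,  0.0753],
       [ 1.    ,  0.0001,  0.0001, -0.0003],
       [-0.0001, -0.2979,  0.9546, -0.143 ],
       [ 0.    ,  0.    ,  0.    ,  1.    ]])}
{'time_s': 0.1, 'q': array([-1.3253,  0.1815,  1.6079,  0.    ,  1.3538, -0.2063]), 'dq': array([-0.0013, -0.0013, -0.003 ,  0.0005, -0.0004, -0.0024]), 'joint_efforts': array([  0.0006, -44.5878, -35.224 ,  -0.0002,   0.0041,   0.    ]), 'eef_pos': array([ 0.2509, -0.5168,  0.2305]), 'eef_rot': array([-0.0008,  0.9746,  0.224 , -0.    ]), 'wrist_force': array([-0.3203,  0.0006,  0.0857]), 'torque': array([-0.0321, -0.0651, -0.0369]), 'grasp_force': 0.0, 'opening': 1.0005558433133286}
```

View pics/top0.png

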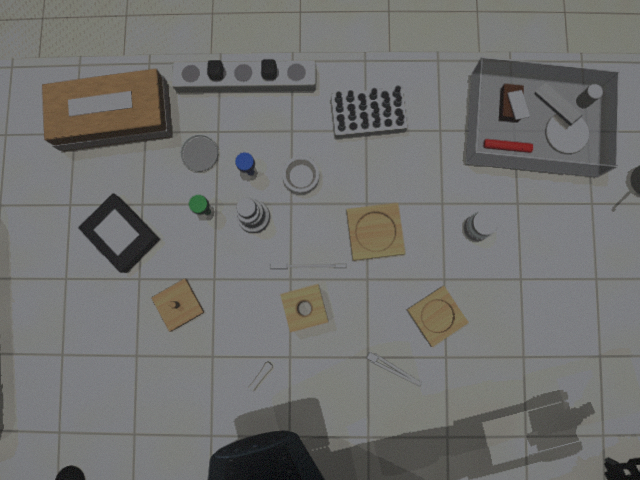

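View pics/scene0.png

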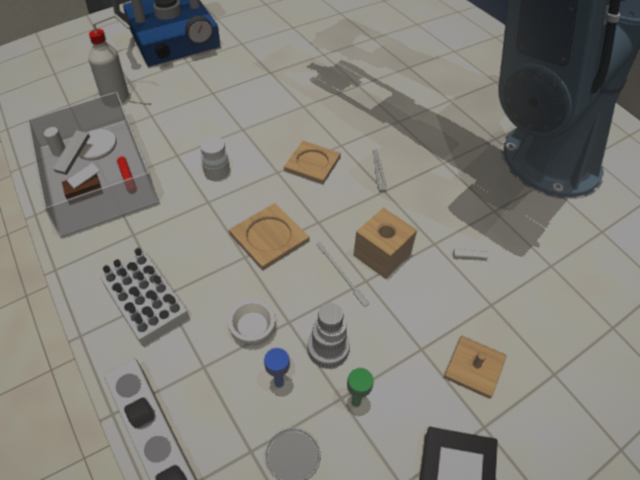

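The top view shows the steel stack at (250,213). Blue (245,162) and green (199,205) are the look-alikes. The rests are the post at (177,305), stand at (304,308), smaller recess at (437,316) and larger recess at (376,232). I'll measure with depth from both cameras.

```bash
cat > h.py <<'E'
import numpy as np,cv2
from bench import ctrl
np.set_printoptions(precision=4,suppress=True)
def cloud(name,d,info=None,o=None):
    i=info or ctrl.camera_info(name); v,u=np.mgrid[:480,:640]
    n=cv2.undistortPoints(np.stack([u,v],-1).reshape(-1,1,2).astype(float),i["camera_matrix"],i["D"]).reshape(480,640,2)
    P=np.dstack([n,np.ones((480,640))])*d[...,None]
    if "R" in i: W=(P-i["t"])@i["R"]
    else:
        from scipy.spatial.transform import Rotation as Ro
        T=i["T_tool_cam"]; q=o["eef_rot"]; W=(P@T[:3,:3].T+T[:3,3])@Ro.from_quat(np.r_[q[1:],q[0]]).as_matrix().T+o["eef_pos"]
    W[d==0]=np.nan; return W
def circ(xy):
    c,r=cv2.minEnclosingCircle(xy.astype(np.float32)); return np.array(c),r
def shot(fn):
    o=ctrl.get_obs(); im,d=ctrl.camera("wrist"); np.savez(f"pics/{fn}.npz",im=im,d=d,p=o["eef_pos"],q=o["eef_rot"]); cv2.imwrite(f"pics/{fn}.png",im[:,:,::-1])
    return o,im,cloud("wrist",d,o=o)
E
python3 - <<'E'
from h import *
W={}
for n in("top","scene"):
    f=np.load(f"pics/{n}0.npz"); W[n]=cloud(n,f["d"])
R={"stack":(250,213),"post":(177,305),"stand":(304,308),"barrelblk":(437,316),"baseblk":(376,232),"blue":(245,162),"green":(199,205),"mortar":(300,176),"jar":(478,226)}
for k,(u,v) in R.items():
    c=np.nanmedian(W["top"][v-4:v+5,u-4:u+5].reshape(-1,3),0); print(k,c)
    for n in W:
        p=W[n].reshape(-1,3); m=np.hypot(*(p[:,:2]-c[:2]).T)<.075; p=p[m]
        for lo,hi in [(-.004,.004),(.004,.009),(.010,.017),(.018,.026),(.043,.049),(.064,.073),(.084,.091),(.112,.12)]:
            s=p[(p[:,2]>lo)&(p[:,2]<hi)]
            if len(s)>15 and lo>.0: print("  ",n,lo,len(s),"med",np.median(s,0),"circ",*circ(s[:,:2]),"rect",*cv2.minAreaRect(s[:,:2].astype(np.float32)))
im=cv2.imread("pics/top0.png")[130:270,160:340]; cv2.imwrite("pics/c1.png",cv2.resize(im,None,fx=4,fy=4,interpolation=2))
E
```

```text
stack [0.6509 0.1098 0.1159]
   top 0.004 286 med [0.6308 0.096  0.0046] circ [0.651  0.1091] 0.0745403915643692 rect (0.6503790020942688, 0.10951676964759827) (0.14226211607456207, 0.1445642113685608) 54.36774826049805
   top 0.01 27 med [0.644  0.0916 0.0137] circ [0.6626 0.1172] 0.03348090872168541 rect (0.649702250957489, 0.10919735580682755) (0.033236611634492874, 0.06669837981462479) 31.96464729309082
   top 0.018 209 med [0.6467 0.1027 0.0227] circ [0.6628 0.1176] 0.033208925276994705 rect (0.657732367515564, 0.11306691914796829) (0.05124855041503906, 0.06501950323581696) 38.8035888671875
   top 0.064 106 med [0.6592 0.1005 0.0688] circ [0.6629 0.117 ] 0.025874104350805283 rect (0.6587060689926147, 0.11049455404281616) (0.03439560532569885, 0.050841428339481354) 56.3599853515625
   top 0.084 103 med [0.648  0.1165 0.0881] circ [0.6602 0.1189] 0.022130589932203293 rect (0.6543709635734558, 0.11715081334114075) (0.029004836454987526, 0.04356664419174194) 14.582978248596191
   top 0.112 276 med [0.6636 0.117  0.1169] circ [0.6633 0.1173] 0.018385563045740128 rect (0.6636603474617
[... 12742 characters left out ...]
t (0.647022008895874, -0.3232681155204773) (0.0261470228433609, 0.0549568347632885) 65.299072265625
   scene 0.018 81 med [ 0.649  -0.3148  0.0217] circ [ 0.6417 -0.3313] 0.027242327108979225 rect (0.6441988945007324, -0.3207796812057495) (0.024079179391264915, 0.05423314869403839) 76.53935241699219
   scene 0.043 110 med [ 0.6486 -0.3181  0.0461] circ [ 0.641 -0.335] 0.026670921593904495 rect (0.6437323093414307, -0.32577505707740784) (0.03371373936533928, 0.05242983251810074) 73.5460205078125
   scene 0.064 134 med [ 0.6436 -0.3226  0.0709] circ [ 0.6393 -0.3375] 0.026568053290247917 rect (0.639936625957489, -0.3361615240573883) (0.04815542697906494, 0.046946894377470016) 44.94419860839844
```

View pics/c1.png

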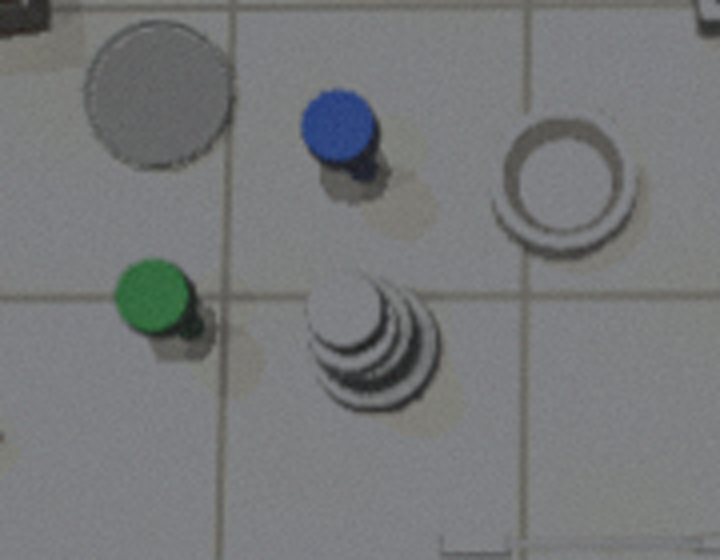

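The crop confirms the bare-steel stack at crop (345,310). Blue (340,125) and green (153,297) are free-standing coloured decoys. Both cameras agree to about 2 mm and match the given heights. The current tool yaw clears every neighbour, so I'll keep it. Next I move above the stack.

Call:
drive_tool(
  plan=[
    [[0.81, -0.49, 0.02, 0], [0.81, -0.49, 0.02, 0], [0.81, -0.49, 0.02, 0], [0.81, -0.49, 0.02, 0], [0.81, -0.49, 0.02, 0], [0.81, -0.49, 0.02, 0], [0.81, -0.49, 0.02, 0], [0.81, -0.49, 0.02, 0], [0.81, -0.49, 0.02, 0], [0.81, -0.49, 0.02, 0]],
  ],
  jaw=0,
)

```text
time_s: 0.93
eef_pos: [0.4591, -0.1937, 0.2229]
eef_rot: [-0.001, 0.974, 0.227, 0.001]
wrist_force: [-0.2, -0.4, -0.2]
opening: 1.0
grasp_force: 0.0
```

Call:
drive_tool(
  plan=[
    [[0.81, -0.487, 0.055, 0], [0.81, -0.487, 0.055, 0], [0.81, -0.487, 0.055, 0], [0.81, -0.487, 0.055, 0], [0.81, -0.487, 0.055, 0], [0.81, -0.487, 0.055, 0], [0.81, -0.487, 0.055, 0], [0.81, -0.487, 0.055, 0], [0.81, -0.487, 0.055, 0], [0.81, -0.487, 0.055, 0], [0.81, -0.487, 0.055, 0], [0.81, -0.487, 0.055, 0]],
  ],
)

```text
time_s: 1.93
eef_pos: [0.6629, 0.1168, 0.2003]
eef_rot: [0.0, 0.975, 0.224, -0.001]
wrist_force: [-0.2, -0.8, -0.5]
opening: 0.997
grasp_force: 0.0
```

```bash
cat >> h.py <<'E'
def to(x,y,z,p=None):
    o=ctrl.get_obs(); q=o["eef_rot"]; a=2*np.arctan2(q[2],q[1]); d=np.array([x,y,z])-(o["eef_pos"] if p is None else p)
    print("to",[x,y,z],"units",np.array([d[0]*np.cos(a)+d[1]*np.sin(a),d[0]*np.sin(a)-d[1]*np.cos(a),-d[2]])/.4,"yaw",np.degrees(a))
def st():
    o=ctrl.get_obs(); print({k:np.round(o[k],4) for k in("time_s","eef_pos","eef_rot","q","wrist_force","opening","grasp_force")})
E
python3 - <<'E'
from h import *
st(); o,im,W=shot("w1"); p=W.reshape(-1,3); p=p[np.hypot(p[:,0]-.664,p[:,1]-.118)<.06]
for lo,hi in [(.018,.026),(.064,.073),(.084,.091),(.112,.12)]:
    s=p[(p[:,2]>lo)&(p[:,2]<hi)]
    if len(s)>9: print(lo,len(s),np.median(s,0),*circ(s[:,:2]))
E
```

```text
{'time_s': np.float64(1.9333), 'eef_pos': array([0.6629, 0.1168, 0.2003]), 'eef_rot': array([ 0.0001,  0.9745,  0.2243, -0.001 ]), 'q': array([-0.0012,  0.4213,  1.366 , -0.0006,  1.3561,  1.1172]), 'wrist_force': array([-0.2035, -0.8376, -0.4582]), 'opening': np.float64(0.9967), 'grasp_force': np.float64(0.0)}
0.018 1221 [0.6828 0.1293 0.0223] [0.6625 0.117 ] 0.03314642608165741
0.064 1053 [0.6793 0.1193 0.0679] [0.6624 0.1169] 0.025889137759804726
0.084 664 [0.6704 0.133  0.0876] [0.66   0.1184] 0.021912094205617905
0.112 2934 [0.663  0.1173 0.1164] [0.6626 0.1172] 0.018288129940629005
```

View pics/w1.png

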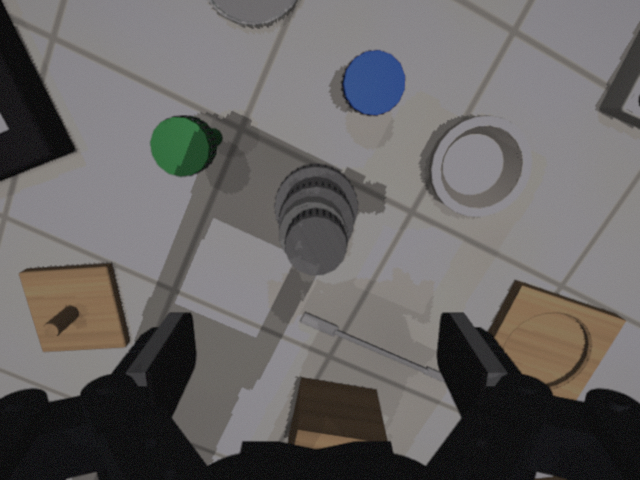

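The head is at pixel (316,245), midway between the fingers and within 0.5 mm of the tool axis. I'll descend and grip it.

Call:
drive_tool(
  plan=[
    [[0, -0.001, 0.06, 0], [0, -0.001, 0.12, 0], [0, -0.001, 0.18, 0], [0, -0.001, 0.23, 0], [0, -0.001, 0.26, 0], [0, -0.001, 0.273, 0], [0, -0.001, 0.273, 0], [0, -0.001, 0.273, 0]],
  ],
)

```text
time_s: 2.65
eef_pos: [0.6639, 0.1169, 0.0933]
eef_rot: [0.0, 0.975, 0.224, 0.001]
wrist_force: [0.2, 0.9, -0.2]
opening: 1.002
grasp_force: 0.0
```

Call:
drive_tool(
  plan=[
    [[0, 0, 0, 0], [0, 0, 0, 0], [0, 0, 0, 0], [0, 0, 0, 0], [0, 0, 0, 0], [0, 0, 0, 0], [0, 0, 0, 0], [0, 0, 0, 0], [0, 0, 0, 0], [0, 0, 0, 0]],
  ],
  jaw=1,
)

```text
time_s: 3.48
eef_pos: [0.6639, 0.1177, 0.0931]
eef_rot: [0.0, 0.975, 0.224, 0.001]
wrist_force: [-0.3, 0.9, 5.0]
opening: 0.392
grasp_force: 59.8
```

Call:
drive_tool(
  plan=[
    [[0, 0, -0.02, 0], [0, 0, -0.04, 0], [0, 0, -0.08, 0], [0, 0, -0.12, 0], [0, 0, -0.16, 0], [0, 0, -0.2, 0], [0, 0, -0.24, 0], [0, 0, -0.28, 0], [0, 0, -0.28, 0], [0, 0, -0.28, 0]],
  ],
)

```text
time_s: 4.32
eef_pos: [0.6637, 0.1176, 0.205]
eef_rot: [0.0, 0.975, 0.224, 0.001]
wrist_force: [0.5, -0.1, -2.4]
opening: 0.391
grasp_force: 59.9
```

Run:
```python
from h import *
st(); im,d=ctrl.camera("scene"); cv2.imwrite("pics/s1.png",cv2.resize(im[150:400,230:530,::-1],None,fx=2,fy=2))
to(.4772,.0105,.213)
```

```text
{'time_s': np.float64(4.3167), 'eef_pos': array([0.6637, 0.1176, 0.205 ]), 'eef_rot': array([0.0002, 0.9746, 0.224 , 0.0009]), 'q': array([-0.0003,  0.4168,  1.3626,  0.    ,  1.3603,  1.1186]), 'wrist_force': array([ 0.527 , -0.0853, -2.4398]), 'opening': np.float64(0.3905), 'grasp_force': np.float64(59.8833)}
to [0.4772, 0.0105, 0.213] units [-0.5344  0.0381 -0.0237] yaw 25.8861336122526
```

View pics/s1.png

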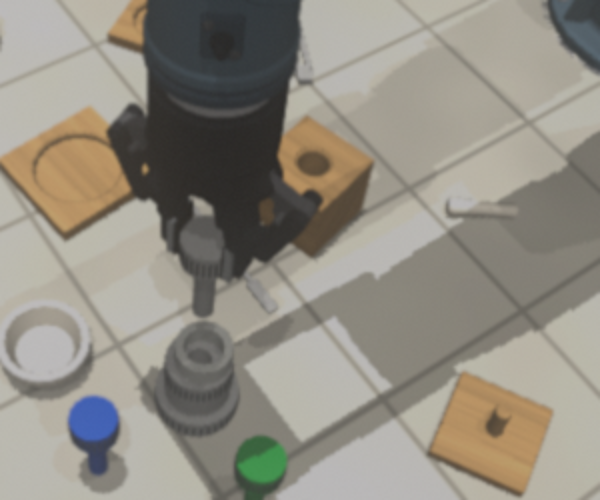

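The plunger hangs vertically in the gripper, with its head at (204,245) and rod end at (204,310). Ring, barrel and base stayed stacked at (197,380). Now to the stand.

Call:
drive_tool(
  plan=[
    [[-0.03, 0.002, 0, 0], [-0.08, 0.006, 0, 0], [-0.14, 0.01, 0, 0], [-0.2, 0.014, 0, 0], [-0.26, 0.018, 0, 0], [-0.32, 0.022, 0, 0], [-0.38, 0.027, 0, 0], [-0.44, 0.031, 0, 0], [-0.49, 0.035, 0, 0], [-0.52, 0.037, 0, 0], [-0.534, 0.038, 0, 0], [-0.534, 0.038, 0, 0]],
  ],
)

```text
time_s: 5.37
eef_pos: [0.4763, 0.0104, 0.203]
eef_rot: [-0.0, 0.975, 0.224, -0.001]
wrist_force: [0.7, 0.3, -3.7]
opening: 0.394
grasp_force: 59.9
```

Run:
```python
from h import *
st(); o,im,W=shot("w2"); p=W.reshape(-1,3); p=p[np.isfinite(p[:,2])]
s=p[(np.abs(p[:,0]-.477)<.06)&(np.abs(p[:,1]-.01)<.06)&(p[:,2]>.066)&(p[:,2]<.073)]
print(len(s),np.median(s,0),*cv2.minAreaRect(s[:,:2].astype(np.float32)))
r=p[(np.abs(p[:,0]-.477)<.06)&(np.abs(p[:,1]-.01)<.06)&(p[:,2]>.14)]
for z in np.arange(.13,.23,.01):
    k=r[np.abs(r[:,2]-z)<.005]
    if len(k): print(z,len(k),k.min(0),k.max(0))
to(.4772,.0105,.071)
```

```text
{'time_s': np.float64(5.3667), 'eef_pos': array([0.4763, 0.0104, 0.203 ]), 'eef_rot': array([-0.0004,  0.9747,  0.2235, -0.001 ]), 'q': array([-0.228 , -0.0135,  1.8756, -0.0001,  1.2817,  0.892 ]), 'wrist_force': array([ 0.7336,  0.3143, -3.6682]), 'opening': np.float64(0.3942), 'grasp_force': np.float64(59.9117)}
9775 [0.482  0.0139 0.0703] (0.47560110688209534, 0.009415693581104279) (0.0755326896905899, 0.07540016621351242) 14.976532936096191
0.14 91 [0.4736 0.0044 0.1401] [0.4822 0.0171 0.145 ]
0.15000000000000002 191 [0.4732 0.003  0.145 ] [0.4823 0.0172 0.155 ]
0.16000000000000003 219 [0.4732 0.0026 0.155 ] [0.4822 0.0172 0.1649]
0.17000000000000004 223 [0.4731 0.0037 0.165 ] [0.4822 0.0172 0.1749]
0.18000000000000005 43 [0.4777 0.0081 0.175 ] [0.4825 0.0164 0.1786]
0.20000000000000007 151 [ 0.4741 -0.0023  0.2017] [0.4927 0.0273 0.205 ]
0.21000000000000008 1422 [ 0.4688 -0.013   0.205 ] [0.4959 0.0399 0.215 ]
0.22000000000000008 2576 [ 0.4583 -0.014   0.215 ] [0.496  0.0406 0.225 ]
to [0.4772, 0.0105, 0.071] units [-0.0004  0.0001  0.3311] yaw 25.841732076044217
```

View pics/w2.png

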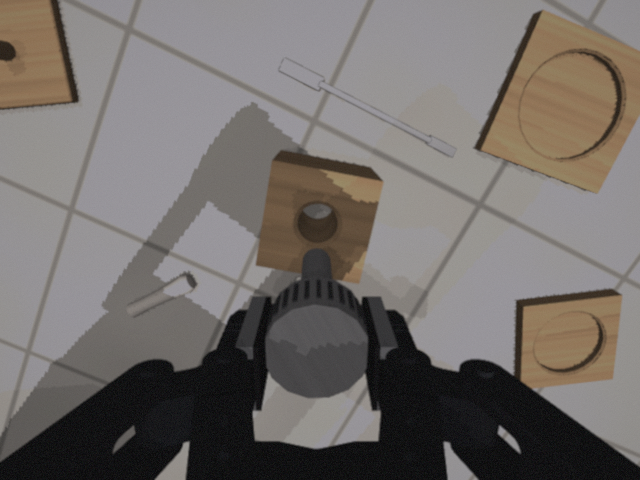

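The rod is vertical and the hole at (318,221) lies on its axis to about 1 mm. I'll lower it.

Call:
drive_tool(
  plan=[
    [[0, 0, 0.03, 0], [0, 0, 0.07, 0], [0, 0, 0.12, 0], [0, 0, 0.17, 0], [0, 0, 0.22, 0], [0, 0, 0.26, 0], [0, 0, 0.285, 0], [0, 0, 0.3, 0], [0, 0, 0.31, 0], [0, 0, 0.315, 0], [0, 0, 0.315, 0], [0, 0, 0.315, 0]],
  ],
)

```text
time_s: 6.42
eef_pos: [0.4784, 0.0105, 0.0788]
eef_rot: [0.0, 0.975, 0.224, 0.001]
wrist_force: [-0.6, -0.0, -3.0]
opening: 0.39
grasp_force: 59.9
```

Call:
drive_tool(
  plan=[
    [[0, 0, 0.003, 0], [0, 0, 0.006, 0], [0, 0, 0.009, 0], [0, 0, 0.012, 0], [0, 0, 0.012, 0], [0, 0, 0.012, 0]],
  ],
)

```text
time_s: 6.92
eef_pos: [0.4776, 0.0106, 0.0732]
eef_rot: [-0.0, 0.975, 0.224, -0.0]
wrist_force: [-0.9, -0.5, -2.5]
opening: 0.391
grasp_force: 59.9
```

Call:
drive_tool(
  plan=[
    [[0, 0, 0.0025, 0], [0, 0, 0.0025, 0], [0, 0, 0.0025, 0], [0, 0, 0.0025, 0]],
  ],
)

```text
time_s: 7.25
eef_pos: [0.4777, 0.0106, 0.0723]
eef_rot: [0.0, 0.975, 0.224, -0.0]
wrist_force: [0.0, -0.1, -2.4]
opening: 0.387
grasp_force: 59.9
```

Call:
drive_tool(
  plan=[
    [[0, 0, 0.002, 0], [0, 0, 0.002, 0], [0, 0, 0.002, 0], [0, 0, 0.002, 0]],
  ],
)

```text
time_s: 7.58
eef_pos: [0.4777, 0.0106, 0.0715]
eef_rot: [-0.0, 0.975, 0.224, -0.0]
wrist_force: [0.2, -0.5, -3.0]
opening: 0.391
grasp_force: 59.9
```

Call:
drive_tool(
  plan=[
    [[0, 0, 0.002, 0], [0, 0, 0.002, 0], [0, 0, 0.002, 0], [0, 0, 0.002, 0]],
  ],
)

```text
time_s: 7.92
eef_pos: [0.4778, 0.0106, 0.0711]
eef_rot: [0.0, 0.975, 0.224, 0.0]
wrist_force: [-3.0, 0.6, 5.0]
opening: 0.392
grasp_force: 60.6
```

Call:
drive_tool(
  plan=[
    [[0, 0, 0.0015, 0], [0, 0, 0.0015, 0], [0, 0, 0.0015, 0], [0, 0, 0.0015, 0]],
  ],
)

```text
time_s: 8.25
eef_pos: [0.4779, 0.0106, 0.0711]
eef_rot: [0.0, 0.975, 0.224, 0.0]
wrist_force: [-6.4, 1.6, 11.5]
opening: 0.387
grasp_force: 61.5
```

Seated. I'll ease off, open, and rise.

Call:
drive_tool(
  plan=[
    [[0, 0, -0.0025, 0], [0, 0, -0.0025, 0], [0, 0, -0.0025, 0]],
  ],
)

```text
time_s: 8.5
eef_pos: [0.478, 0.0106, 0.0712]
eef_rot: [0.0, 0.975, 0.224, 0.0]
wrist_force: [-0.6, 0.6, 2.0]
opening: 0.388
grasp_force: 60.1
```

Call:
drive_tool(
  plan=[
    [[0, 0, 0, 0], [0, 0, 0, 0], [0, 0, 0, 0], [0, 0, 0, 0], [0, 0, 0, 0], [0, 0, 0, 0], [0, 0, 0, 0], [0, 0, 0, 0]],
  ],
  jaw=0,
)

```text
time_s: 9.17
eef_pos: [0.4777, 0.0106, 0.0711]
eef_rot: [-0.0, 0.975, 0.224, 0.0]
wrist_force: [-0.4, 1.1, 0.4]
opening: 1.0
grasp_force: 0.0
```

Call:
drive_tool(
  plan=[
    [[0, 0, -0.04, 0], [0, 0, -0.1, 0], [0, 0, -0.16, 0], [0, 0, -0.22, 0], [0, 0, -0.28, 0], [0, 0, -0.32, 0], [0, 0, -0.32, 0], [0, 0, -0.32, 0]],
  ],
)

```text
time_s: 9.83
eef_pos: [0.4783, 0.0105, 0.1998]
eef_rot: [0.0, 0.975, 0.224, 0.001]
wrist_force: [-0.2, 0.6, -1.1]
opening: 0.997
grasp_force: 0.0
```

Run:
```python
from h import *
st(); o,im,W=shot("w3"); p=W.reshape(-1,3); p=p[np.isfinite(p[:,2])]
s=p[(np.hypot(p[:,0]-.477,p[:,1]-.01)<.06)&(p[:,2]>.085)&(p[:,2]<.11)]
print(len(s),np.median(s,0),s.max(0),*circ(s[s[:,2]>.09][:,:2]))
to(.6605,.1190,.17)
```

```text
{'time_s': np.float64(9.8333), 'eef_pos': array([0.4783, 0.0105, 0.1998]), 'eef_rot': array([0.0005, 0.9746, 0.224 , 0.001 ]), 'q': array([-0.2269, -0.0085,  1.8775,  0.    ,  1.2703,  0.8921]), 'wrist_force': array([-0.1605,  0.5628, -1.0846]), 'opening': np.float64(0.9969), 'grasp_force': np.float64(0.0)}
2645 [0.4778 0.0106 0.0943] [0.495  0.0283 0.0967] [0.4766 0.0099] 0.01845414564013481
to [0.6605, 0.119, 0.17] units [ 0.53   -0.0438  0.0714] yaw 25.885813698515356
```

View pics/w3.png

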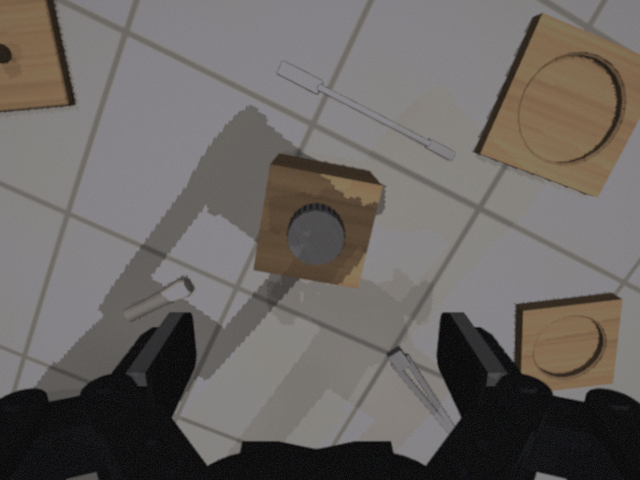

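The plunger hangs upright with its head at (316,235), top at z = 94 mm as it should be. Next is the ring.

Call:
drive_tool(
  plan=[
    [[0.04, -0.004, 0, 0], [0.11, -0.01, 0.01, 0], [0.19, -0.016, 0.02, 0], [0.27, -0.022, 0.03, 0], [0.35, -0.028, 0.04, 0], [0.43, -0.035, 0.05, 0], [0.49, -0.04, 0.05, 0], [0.52, -0.043, 0.05, 0], [0.53, -0.044, 0.05, 0], [0.53, -0.044, 0.05, 0], [0.53, -0.044, 0.05, 0]],
  ],
)

```text
time_s: 10.8
eef_pos: [0.6595, 0.1187, 0.1775]
eef_rot: [-0.0, 0.975, 0.224, -0.001]
wrist_force: [-0.8, 0.5, -0.6]
opening: 1.001
grasp_force: 0.0
```

Run:
```python
from h import *
st(); o,im,W=shot("w4"); p=W.reshape(-1,3); p=p[np.isfinite(p[:,2])]; p=p[np.hypot(p[:,0]-.664,p[:,1]-.118)<.06]
for lo,hi in [(.018,.026),(.064,.073),(.084,.091)]:
    s=p[(p[:,2]>lo)&(p[:,2]<hi)]
    if len(s)>9: c,r=circ(s[:,:2]);print(lo,len(s),np.median(s,0),c,r)
to(c[0],c[1],.068)
```

```text
{'time_s': np.float64(10.8), 'eef_pos': array([0.6595, 0.1187, 0.1775]), 'eef_rot': array([-0.0002,  0.9746,  0.224 , -0.0014]), 'q': array([ 0.0015,  0.4361,  1.3932, -0.0002,  1.3151,  1.1205]), 'wrist_force': array([-0.7706,  0.4687, -0.5781]), 'opening': np.float64(1.0009), 'grasp_force': np.float64(0.0)}
0.018 1429 [0.6823 0.1292 0.0223] [0.663  0.1175] 0.03292990103363991
0.064 2138 [0.6673 0.1178 0.0679] [0.6626 0.117 ] 0.02594679594039917
0.084 2326 [0.6605 0.1187 0.0877] [0.6594 0.1182] 0.022179491817951202
to [np.float64(0.6594281196594238), np.float64(0.11815178394317627), 0.068] units [-0.0008  0.0006  0.2752] yaw 25.868170807847058
```

Call:
drive_tool(
  plan=[
    [[0, 0, 0.06, 0], [0, 0, 0.12, 0], [0, 0, 0.18, 0], [0, 0, 0.23, 0], [0, 0, 0.26, 0], [0, 0, 0.272, 0], [0, 0, 0.272, 0], [0, 0, 0.272, 0]],
  ],
)

```text
time_s: 11.52
eef_pos: [0.6613, 0.1188, 0.0714]
eef_rot: [0.0, 0.975, 0.224, 0.001]
wrist_force: [0.5, 0.6, 0.1]
opening: 1.002
grasp_force: 0.0
```

Call:
drive_tool(
  plan=[
    [[0, 0, 0, 0], [0, 0, 0, 0], [0, 0, 0, 0], [0, 0, 0, 0], [0, 0, 0, 0], [0, 0, 0, 0], [0, 0, 0, 0], [0, 0, 0, 0], [0, 0, 0, 0]],
  ],
  jaw=1,
)

```text
time_s: 12.27
eef_pos: [0.6615, 0.1193, 0.0717]
eef_rot: [0.0, 0.975, 0.224, 0.001]
wrist_force: [-1.1, 0.2, 6.7]
opening: 0.505
grasp_force: 60.2
```

Call:
drive_tool(
  plan=[
    [[0, 0, -0.01, 0], [0, 0, -0.03, 0], [0, 0, -0.07, 0], [0, 0, -0.12, 0], [0, 0, -0.17, 0], [0, 0, -0.2, 0], [0, 0, -0.2, 0], [0, 0, -0.2, 0]],
  ],
)

```text
time_s: 12.93
eef_pos: [0.6611, 0.119, 0.1509]
eef_rot: [0.0, 0.975, 0.224, 0.001]
wrist_force: [-1.0, -0.1, -1.0]
opening: 0.502
grasp_force: 60.9
```

Run:
```python
from h import *
st(); to(.4829,.2701,.147); to(.4829,.2701,.016)
```

```text
{'time_s': np.float64(12.9333), 'eef_pos': array([0.6611, 0.119 , 0.1509]), 'eef_rot': array([0.0002, 0.9746, 0.224 , 0.0007]), 'q': array([ 0.0018,  0.4627,  1.4123, -0.    ,  1.2651,  1.1208]), 'wrist_force': array([-0.9572, -0.1327, -1.0353]), 'opening': np.float64(0.5015), 'grasp_force': np.float64(60.9381)}
to [0.4829, 0.2701, 0.147] units [-0.2359 -0.5344  0.0097] yaw 25.88510461898374
to [0.4829, 0.2701, 0.016] units [-0.2359 -0.5344  0.3372] yaw 25.88510461898374
```

Call:
drive_tool(
  plan=[
    [[-0.012, -0.03, 0, 0], [-0.035, -0.08, 0, 0], [-0.062, -0.14, 0, 0], [-0.093, -0.21, 0, 0], [-0.124, -0.28, 0, 0], [-0.155, -0.35, 0, 0], [-0.185, -0.42, 0, 0], [-0.21, -0.475, 0, 0], [-0.227, -0.515, 0, 0], [-0.236, -0.534, 0, 0], [-0.236, -0.534, 0, 0], [-0.236, -0.534, 0, 0]],
  ],
)

```text
time_s: 13.93
eef_pos: [0.4821, 0.2699, 0.1496]
eef_rot: [0.0, 0.974, 0.224, -0.0]
wrist_force: [0.9, -0.4, -0.3]
opening: 0.504
grasp_force: 61.0
```

Run:
```python
from h import *
st(); o,im,W=shot("w5"); p=W.reshape(-1,3); p=p[np.isfinite(p[:,2])]; d=np.hypot(p[:,0]-.483,p[:,1]-.27)
s=p[(d<.065)&(p[:,2]>.009)&(p[:,2]<.0155)]; print(len(s),np.median(s,0),*cv2.minAreaRect(s[:,:2].astype(np.float32)))
s=p[(d<.02)&(p[:,2]>.04)&(p[:,2]<.05)]; print("post",len(s),s.min(0) if len(s) else 0,s.max(0) if len(s) else 0)
s=p[(d<.035)&(p[:,2]>.11)]; print(len(s),s[:,2].min(),np.median(s,0))
t=s[(s[:,2]>.162)&(s[:,2]<.172)]; print("ring top?",len(t),np.median(t,0) if len(t) else 0)
to(.4829,.2701,.020)
```

```text
{'time_s': np.float64(13.9333), 'eef_pos': array([0.4821, 0.2699, 0.1496]), 'eef_rot': array([ 0.0002,  0.9745,  0.2244, -0.0005]), 'q': array([ 0.2957,  0.2196,  1.7364, -0.0004,  1.1865,  1.4139]), 'wrist_force': array([ 0.8537, -0.4113, -0.3268]), 'opening': np.float64(0.5039), 'grasp_force': np.float64(60.9715)}
11637 [0.4869 0.2728 0.0123] (0.48184308409690857, 0.26943421363830566) (0.08017909526824951, 0.08017294108867645) 29.98794937133789
post 396 [0.4754 0.2627 0.0401] [0.4887 0.2763 0.0482]
36799 0.14416749580807448 [0.4896 0.2716 0.2023]
ring top? 7888 [0.4819 0.2701 0.1653]
to [0.4829, 0.2701, 0.02] units [ 0.0008 -0.0012  0.3247] yaw 25.881607909462897
```

View pics/w5.png

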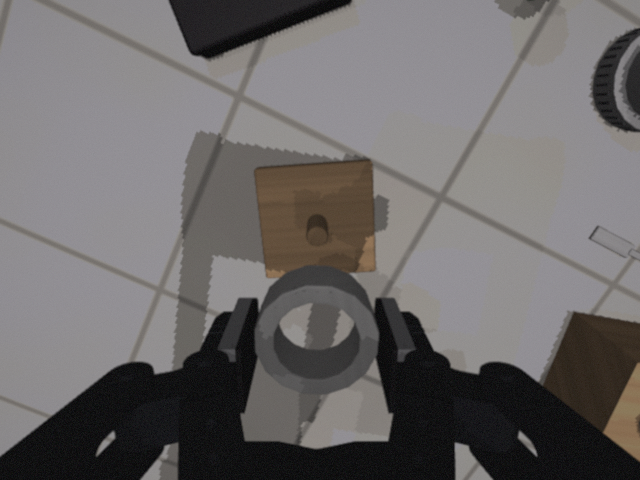

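The ring is level and centred in the gripper at (317,330). The post at (317,230) lies on its axis, so I'll lower.

Call:
drive_tool(
  plan=[
    [[0, 0, 0.03, 0], [0, 0, 0.08, 0], [0, 0, 0.13, 0], [0, 0, 0.18, 0], [0, 0, 0.23, 0], [0, 0, 0.27, 0], [0, 0, 0.3, 0], [0, 0, 0.315, 0], [0, 0, 0.322, 0], [0, 0, 0.325, 0], [0, 0, 0.325, 0], [0, 0, 0.325, 0]],
  ],
)

```text
time_s: 14.98
eef_pos: [0.4834, 0.2702, 0.0212]
eef_rot: [-0.0, 0.975, 0.224, 0.001]
wrist_force: [-0.6, -0.2, -1.1]
opening: 0.502
grasp_force: 61.0
```

Call:
drive_tool(
  plan=[
    [[0, 0, 0.002, 0], [0, 0, 0.004, 0], [0, 0, 0.006, 0], [0, 0, 0.006, 0], [0, 0, 0.006, 0]],
  ],
)

```text
time_s: 15.4
eef_pos: [0.4826, 0.27, 0.018]
eef_rot: [0.0, 0.975, 0.224, 0.0]
wrist_force: [-0.6, 0.3, -0.3]
opening: 0.506
grasp_force: 61.0
```

Call:
drive_tool(
  plan=[
    [[0, 0, 0.002, 0], [0, 0, 0.003, 0], [0, 0, 0.003, 0], [0, 0, 0.003, 0]],
  ],
)

```text
time_s: 15.73
eef_pos: [0.4826, 0.27, 0.0167]
eef_rot: [-0.0, 0.975, 0.224, -0.0]
wrist_force: [-0.2, 0.4, -0.1]
opening: 0.501
grasp_force: 61.0
```

Call:
drive_tool(
  plan=[
    [[0, 0, 0.0015, 0], [0, 0, 0.0015, 0], [0, 0, 0.0015, 0], [0, 0, 0.0015, 0]],
  ],
)

```text
time_s: 16.07
eef_pos: [0.4827, 0.27, 0.0163]
eef_rot: [-0.0, 0.975, 0.224, 0.0]
wrist_force: [-0.9, 0.1, 3.0]
opening: 0.505
grasp_force: 61.3
```

Call:
drive_tool(
  plan=[
    [[0, 0, 0.0015, 0], [0, 0, 0.0015, 0], [0, 0, 0.0015, 0], [0, 0, 0.0015, 0]],
  ],
)

```text
time_s: 16.4
eef_pos: [0.4827, 0.27, 0.0161]
eef_rot: [0.0, 0.975, 0.224, 0.0]
wrist_force: [-2.9, -0.4, 6.9]
opening: 0.502
grasp_force: 61.8
```

Call:
drive_tool(
  plan=[
    [[0, 0, -0.0015, 0], [0, 0, -0.0015, 0], [0, 0, -0.0015, 0]],
  ],
)

```text
time_s: 16.65
eef_pos: [0.4827, 0.27, 0.0162]
eef_rot: [0.0, 0.975, 0.224, 0.0]
wrist_force: [-1.6, -2.2, 4.3]
opening: 0.505
grasp_force: 61.4
```

Call:
drive_tool(
  plan=[
    [[0, 0, 0, 0], [0, 0, 0, 0], [0, 0, 0, 0], [0, 0, 0, 0], [0, 0, 0, 0], [0, 0, 0, 0], [0, 0, 0, 0], [0, 0, 0, 0]],
  ],
  jaw=0,
)

```text
time_s: 17.32
eef_pos: [0.4826, 0.27, 0.0161]
eef_rot: [-0.0, 0.975, 0.224, 0.0]
wrist_force: [0.2, 0.3, -0.7]
opening: 0.998
grasp_force: 0.0
```

Call:
drive_tool(
  plan=[
    [[0, 0, -0.04, 0], [0, 0, -0.1, 0], [0, 0, -0.16, 0], [0, 0, -0.23, 0], [0, 0, -0.3, 0], [0, 0, -0.34, 0], [0, 0, -0.34, 0], [0, 0, -0.34, 0]],
  ],
)

```text
time_s: 17.98
eef_pos: [0.4832, 0.2702, 0.1531]
eef_rot: [-0.0, 0.975, 0.224, 0.001]
wrist_force: [-0.1, 0.6, -0.1]
opening: 1.0
grasp_force: 0.0
```

Run:
```python
from h import *
st(); o,im,W=shot("w6"); p=W.reshape(-1,3); p=p[np.isfinite(p[:,2])]; d=np.hypot(p[:,0]-.483,p[:,1]-.27)
s=p[(d<.04)&(p[:,2]>.026)&(p[:,2]<.038)]; print(len(s),np.median(s,0),*circ(s[:,:2]))
to(.6633,.1175,.15)
```

```text
{'time_s': np.float64(17.9833), 'eef_pos': array([0.4832, 0.2702, 0.1531]), 'eef_rot': array([-0.0001,  0.9746,  0.224 ,  0.0012]), 'q': array([0.2954, 0.2153, 1.7338, 0.    , 1.19  , 1.4143]), 'wrist_force': array([-0.1028,  0.6375, -0.1151]), 'opening': np.float64(1.0004), 'grasp_force': np.float64(0.0)}
2041 [0.4826 0.27   0.0321] [0.4806 0.269 ] 0.022305302321910858
to [0.6633, 0.1175, 0.15] units [0.2409 0.5403 0.0041] yaw 25.886230878429426
```

The ring lies flat, top at 32 mm, centred on the post. Back to the barrel.

Call:
drive_tool(
  plan=[
    [[0.02, 0.04, 0, 0], [0.05, 0.11, 0, 0], [0.085, 0.19, 0, 0], [0.12, 0.27, 0, 0], [0.155, 0.35, 0, 0], [0.19, 0.43, 0, 0], [0.22, 0.49, 0, 0], [0.235, 0.527, 0, 0], [0.241, 0.54, 0, 0], [0.241, 0.54, 0, 0], [0.241, 0.54, 0, 0]],
  ],
)

```text
time_s: 18.95
eef_pos: [0.6623, 0.1182, 0.1504]
eef_rot: [-0.001, 0.975, 0.224, -0.001]
wrist_force: [0.1, 1.1, 0.7]
opening: 1.002
grasp_force: 0.0
```

Run:
```python
from h import *
st(); o,im,W=shot("w7"); p=W.reshape(-1,3); p=p[np.isfinite(p[:,2])]; p=p[np.hypot(p[:,0]-.664,p[:,1]-.118)<.06]
for lo,hi in [(.018,.026),(.064,.073)]:
    s=p[(p[:,2]>lo)&(p[:,2]<hi)]
    if len(s)>9: c,r=circ(s[:,:2]);print(lo,len(s),np.median(s,0),c,r)
to(c[0],c[1],.033)
```

```text
{'time_s': np.float64(18.95), 'eef_pos': array([0.6623, 0.1182, 0.1504]), 'eef_rot': array([-0.0005,  0.9746,  0.224 , -0.0015]), 'q': array([0.0004, 0.4682, 1.4056, 0.0004, 1.2708, 1.1194]), 'wrist_force': array([0.0696, 1.0752, 0.6568]), 'opening': np.float64(1.0017), 'grasp_force': np.float64(0.0)}
0.018 1703 [0.6824 0.1286 0.0224] [0.6627 0.1171] 0.03307150676846504
0.064 5371 [0.6635 0.1176 0.0679] [0.6621 0.1168] 0.026056354865431786
to [np.float64(0.6621387600898743), np.float64(0.11683841794729233), 0.033] units [-0.0021  0.0041  0.2947] yaw 25.925984259805258
```

Call:
drive_tool(
  plan=[
    [[0, 0.002, 0.04, 0], [0, 0.002, 0.1, 0], [0, 0.002, 0.16, 0], [0, 0.002, 0.22, 0], [0, 0.002, 0.26, 0], [0, 0.002, 0.28, 0], [0, 0.002, 0.286, 0], [0, 0.002, 0.286, 0], [0, 0.002, 0.286, 0]],
  ],
)

```text
time_s: 19.75
eef_pos: [0.6646, 0.1175, 0.0391]
eef_rot: [0.0, 0.975, 0.224, 0.001]
wrist_force: [0.3, -0.7, 0.4]
opening: 1.004
grasp_force: 0.0
```

Call:
drive_tool(
  plan=[
    [[0, 0, 0, 0], [0, 0, 0, 0], [0, 0, 0, 0], [0, 0, 0, 0], [0, 0, 0, 0], [0, 0, 0, 0], [0, 0, 0, 0], [0, 0, 0, 0], [0, 0, 0, 0]],
  ],
  jaw=1,
)

```text
time_s: 20.5
eef_pos: [0.6648, 0.1173, 0.0396]
eef_rot: [-0.0, 0.975, 0.224, 0.001]
wrist_force: [-1.9, 1.8, 6.2]
opening: 0.624
grasp_force: 62.1
```

Call:
drive_tool(
  plan=[
    [[0, 0, -0.01, 0], [0, 0, -0.02, 0], [0, 0, -0.04, 0], [0, 0, -0.08, 0], [0, 0, -0.13, 0], [0, 0, -0.18, 0], [0, 0, -0.22, 0], [0, 0, -0.23, 0], [0, 0, -0.23, 0], [0, 0, -0.23, 0]],
  ],
)

```text
time_s: 21.33
eef_pos: [0.6632, 0.1169, 0.1287]
eef_rot: [-0.0, 0.975, 0.224, -0.001]
wrist_force: [-0.6, 0.1, -8.2]
opening: 0.621
grasp_force: 64.7
```

Run:
```python
from h import *
st(); to(.4612,-.2524,.13)
```

```text
{'time_s': np.float64(21.3333), 'eef_pos': array([0.6632, 0.1169, 0.1287]), 'eef_rot': array([-0.0002,  0.9746,  0.2239, -0.0007]), 'q': array([-0.0013,  0.4918,  1.4186, -0.    ,  1.2326,  1.1178]), 'wrist_force': array([-0.5691,  0.1223, -8.2453]), 'opening': np.float64(0.6209), 'grasp_force': np.float64(64.7362)}
to [0.4612, -0.2524, 0.13] units [-0.8575  0.6102 -0.0032] yaw 25.880498087128835
```

Call:
drive_tool(
  plan=[
    [[-0.02, 0.014, 0, 0], [-0.05, 0.036, 0, 0], [-0.09, 0.064, 0, 0], [-0.14, 0.1, 0, 0], [-0.2, 0.142, 0, 0], [-0.26, 0.185, 0, 0], [-0.32, 0.228, 0, 0], [-0.38, 0.27, 0, 0], [-0.44, 0.313, 0, 0], [-0.5, 0.356, 0, 0], [-0.56, 0.399, 0, 0], [-0.61, 0.434, 0, 0]],
  ],
)

```text
time_s: 22.33
eef_pos: [0.5176, -0.1472, 0.1283]
eef_rot: [-0.001, 0.975, 0.224, -0.001]
wrist_force: [-0.2, -0.9, -7.6]
opening: 0.623
grasp_force: 64.7
```

Call:
drive_tool(
  plan=[
    [[-0.05, 0.036, 0, 0], [-0.1, 0.071, 0, 0], [-0.15, 0.107, 0, 0], [-0.19, 0.135, 0, 0], [-0.22, 0.157, 0, 0], [-0.24, 0.171, 0, 0], [-0.247, 0.176, 0, 0], [-0.247, 0.176, 0, 0], [-0.247, 0.176, 0, 0]],
  ],
)

```text
time_s: 23.08
eef_pos: [0.4619, -0.2515, 0.1293]
eef_rot: [-0.001, 0.975, 0.224, -0.0]
wrist_force: [0.3, -0.1, -8.4]
opening: 0.616
grasp_force: 64.8
```

Run:
```python
from h import *
st(); o,im,W=shot("w8"); p=W.reshape(-1,3); p=p[np.isfinite(p[:,2])]; d=np.hypot(p[:,0]-.461,p[:,1]+.252)
s=p[(d<.068)&(p[:,2]>.011)&(p[:,2]<.018)]; print(len(s),np.median(s,0),*cv2.minAreaRect(s[:,:2].astype(np.float32)))
s=p[(d<.04)&(p[:,2]>.150)&(p[:,2]<.163)]; print("barrel top",len(s),np.median(s,0),*circ(s[:,:2]))
to(.4612,-.2524,.027)
```

```text
{'time_s': np.float64(23.0833), 'eef_pos': array([ 0.4619, -0.2515,  0.1293]), 'eef_rot': array([-0.0005,  0.9746,  0.2239, -0.0001]), 'q': array([-0.7248,  0.1908,  1.8176,  0.0005,  1.1341,  0.3941]), 'wrist_force': array([ 0.3116, -0.0537, -8.435 ]), 'opening': np.float64(0.6165), 'grasp_force': np.float64(64.7565)}
7786 [ 0.4785 -0.2451  0.0143] (0.46042579412460327, -0.25412631034851074) (0.08859177678823471, 0.08855212479829788) 32.827301025390625
barrel top 19744 [ 0.4627 -0.2509  0.1574] [ 0.4669 -0.2492] 0.03947053849697113
to [0.4612, -0.2524, 0.027] units [-0.0033  0.0014  0.2559] yaw 25.915760273229914
```

View pics/w8.png

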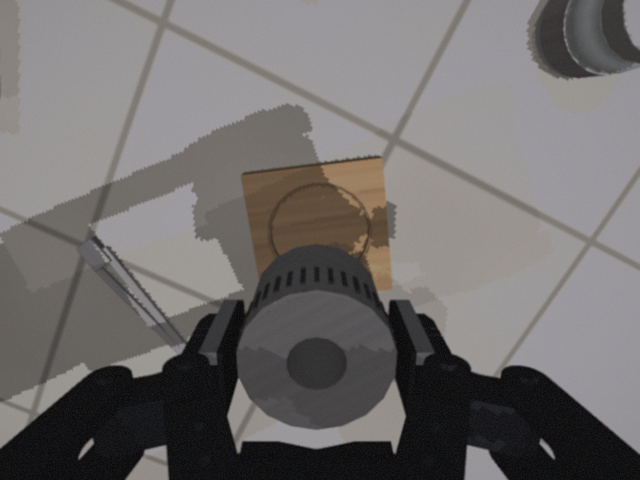

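The recess at (320,235) is just about under the barrel. Its centre is about 2 mm off the tool axis, so I'll correct that and lower.

Call:
drive_tool(
  plan=[
    [[-0.002, 0.001, 0.03, 0], [-0.004, 0.003, 0.07, 0], [-0.004, 0.003, 0.12, 0], [-0.004, 0.003, 0.17, 0], [-0.004, 0.003, 0.21, 0], [-0.004, 0.003, 0.235, 0], [-0.004, 0.003, 0.245, 0], [-0.004, 0.003, 0.248, 0], [-0.004, 0.003, 0.248, 0], [-0.004, 0.003, 0.248, 0]],
  ],
)

```text
time_s: 23.97
eef_pos: [0.462, -0.2545, 0.0314]
eef_rot: [0.001, 0.975, 0.224, 0.001]
wrist_force: [0.0, -0.2, -8.0]
opening: 0.62
grasp_force: 64.8
```

Call:
drive_tool(
  plan=[
    [[0, 0, 0.003, 0], [0, 0, 0.006, 0], [0, 0, 0.009, 0], [0, 0, 0.011, 0], [0, 0, 0.011, 0], [0, 0, 0.011, 0]],
  ],
)

```text
time_s: 24.47
eef_pos: [0.4611, -0.2539, 0.0261]
eef_rot: [-0.0, 0.975, 0.224, 0.0]
wrist_force: [-0.1, -1.0, -7.8]
opening: 0.616
grasp_force: 64.9
```

Call:
drive_tool(
  plan=[
    [[0, 0, 0.0025, 0], [0, 0, 0.0025, 0], [0, 0, 0.0025, 0], [0, 0, 0.0025, 0]],
  ],
)

```text
time_s: 24.8
eef_pos: [0.4612, -0.254, 0.0251]
eef_rot: [0.0, 0.975, 0.224, -0.0]
wrist_force: [-0.3, -0.0, -7.8]
opening: 0.619
grasp_force: 64.8
```

Call:
drive_tool(
  plan=[
    [[0, 0, 0.0025, 0], [0, 0, 0.0025, 0], [0, 0, 0.0025, 0], [0, 0, 0.0025, 0]],
  ],
)

```text
time_s: 25.13
eef_pos: [0.4612, -0.254, 0.0241]
eef_rot: [0.0, 0.975, 0.224, 0.0]
wrist_force: [-0.7, -0.2, -7.6]
opening: 0.617
grasp_force: 64.9
```

Call:
drive_tool(
  plan=[
    [[0, 0, 0.0025, 0], [0, 0, 0.0025, 0], [0, 0, 0.0025, 0], [0, 0, 0.0025, 0]],
  ],
)

```text
time_s: 25.47
eef_pos: [0.4613, -0.2541, 0.0236]
eef_rot: [0.0, 0.975, 0.224, 0.0]
wrist_force: [-1.9, 2.5, 3.4]
opening: 0.619
grasp_force: 65.7
```

Call:
drive_tool(
  plan=[
    [[0, 0, 0.0015, 0], [0, 0, 0.0015, 0], [0, 0, 0.0015, 0], [0, 0, 0.0015, 0]],
  ],
)

```text
time_s: 25.8
eef_pos: [0.4613, -0.2541, 0.0235]
eef_rot: [0.0, 0.975, 0.224, 0.0]
wrist_force: [-4.6, 3.4, 10.0]
opening: 0.617
grasp_force: 66.4
```

Seated at the expected depth. Release.

Call:
drive_tool(
  plan=[
    [[0, 0, -0.0025, 0], [0, 0, -0.0025, 0], [0, 0, -0.0025, 0]],
  ],
)

```text
time_s: 26.05
eef_pos: [0.4613, -0.2541, 0.0236]
eef_rot: [0.0, 0.975, 0.224, 0.0]
wrist_force: [-2.0, 0.9, 1.1]
opening: 0.622
grasp_force: 65.5
```

Call:
drive_tool(
  plan=[
    [[0, 0, 0, 0], [0, 0, 0, 0], [0, 0, 0, 0], [0, 0, 0, 0], [0, 0, 0, 0], [0, 0, 0, 0], [0, 0, 0, 0], [0, 0, 0, 0]],
  ],
  jaw=0,
)

```text
time_s: 26.72
eef_pos: [0.4612, -0.254, 0.0235]
eef_rot: [0.0, 0.975, 0.224, 0.0]
wrist_force: [0.7, -0.2, 0.6]
opening: 1.0
grasp_force: 0.0
```

Call:
drive_tool(
  plan=[
    [[0, 0, -0.04, 0], [0, 0, -0.1, 0], [0, 0, -0.16, 0], [0, 0, -0.23, 0], [0, 0, -0.3, 0], [0, 0, -0.32, 0], [0, 0, -0.32, 0], [0, 0, -0.32, 0]],
  ],
)

```text
time_s: 27.38
eef_pos: [0.4611, -0.2539, 0.1512]
eef_rot: [0.0, 0.975, 0.224, 0.0]
wrist_force: [0.0, 0.1, -0.6]
opening: 1.003
grasp_force: 0.0
```

Run:
```python
from h import *
st(); o,im,W=shot("w9"); p=W.reshape(-1,3); p=p[np.isfinite(p[:,2])]; d=np.hypot(p[:,0]-.461,p[:,1]+.252)
s=p[(d<.04)&(p[:,2]>.044)&(p[:,2]<.062)]; t=s[s[:,2]>.049]
print(len(s),np.median(s,0),*circ(t[:,:2])); A=np.c_[t[:,:2],np.ones(len(t))]; print("slope",np.linalg.lstsq(A,t[:,2],rcond=None)[0])
to(.6633,.1175,.15)
```

```text
{'time_s': np.float64(27.3833), 'eef_pos': array([ 0.4611, -0.2539,  0.1512]), 'eef_rot': array([0.0002, 0.9746, 0.224 , 0.0001]), 'q': array([-0.729 ,  0.161 ,  1.8024, -0.    ,  1.1779,  0.39  ]), 'wrist_force': array([ 0.0055,  0.123 , -0.6116]), 'opening': np.float64(1.0025), 'grasp_force': np.float64(0.0)}
4936 [ 0.4607 -0.2542  0.0519] [ 0.459  -0.2549] 0.02604420855641365
slope [-0.0015 -0.002   0.0521]
to [0.6633, 0.1175, 0.15] units [ 0.861  -0.6128  0.0004] yaw 25.883231807728563
```

The barrel top reads 51.9 mm (52 expected) with no tilt, so it is home. Now the base.

Call:
drive_tool(
  plan=[
    [[0.05, -0.036, 0, 0], [0.12, -0.085, 0, 0], [0.2, -0.142, 0, 0], [0.28, -0.199, 0, 0], [0.36, -0.256, 0, 0], [0.44, -0.313, 0, 0], [0.52, -0.37, 0, 0], [0.6, -0.427, 0, 0], [0.68, -0.484, 0, 0], [0.76, -0.541, 0, 0], [0.82, -0.584, 0, 0], [0.85, -0.605, 0, 0]],
  ],
)

```text
time_s: 28.43
eef_pos: [0.661, 0.116, 0.1484]
eef_rot: [-0.001, 0.974, 0.225, -0.002]
wrist_force: [0.2, 0.4, 0.2]
opening: 0.997
grasp_force: 0.0
```

Call:
drive_tool(
  plan=[
    [[0.011, -0.008, 0, 0], [0.011, -0.008, 0, 0], [0.011, -0.008, 0, 0], [0.011, -0.008, 0, 0]],
  ],
)

```text
time_s: 28.77
eef_pos: [0.6631, 0.1156, 0.1505]
eef_rot: [-0.0, 0.975, 0.223, -0.001]
wrist_force: [-0.9, -0.1, -0.4]
opening: 0.999
grasp_force: 0.0
```

Run:
```python
from h import *
st(); o,im,W=shot("w10"); p=W.reshape(-1,3); p=p[np.isfinite(p[:,2])]; p=p[np.hypot(p[:,0]-.664,p[:,1]-.118)<.06]
for lo,hi in [(.026,.032),(.018,.026)]:
    s=p[(p[:,2]>lo)&(p[:,2]<hi)]
    if len(s)>9: c,r=circ(s[:,:2]);print(lo,len(s),np.median(s,0),c,r)
to(c[0],c[1],.004)
```

```text
{'time_s': np.float64(28.7667), 'eef_pos': array([0.6631, 0.1156, 0.1505]), 'eef_rot': array([-0.    ,  0.9747,  0.2233, -0.0009]), 'q': array([-0.0031,  0.4682,  1.4054, -0.0004,  1.2698,  1.1173]), 'wrist_force': array([-0.8852, -0.0609, -0.4115]), 'opening': np.float64(0.9993), 'grasp_force': np.float64(0.0)}
0.026 394 [0.6623 0.1169 0.0283] [0.6621 0.1169] 0.0075925556011497974
0.018 6779 [0.6643 0.1179 0.0224] [0.6624 0.117 ] 0.033411040902137756
to [np.float64(0.662394642829895), np.float64(0.11697550863027573), 0.004] units [-0.0006 -0.0043  0.3674] yaw 25.795250915599684
```

View pics/w10.png

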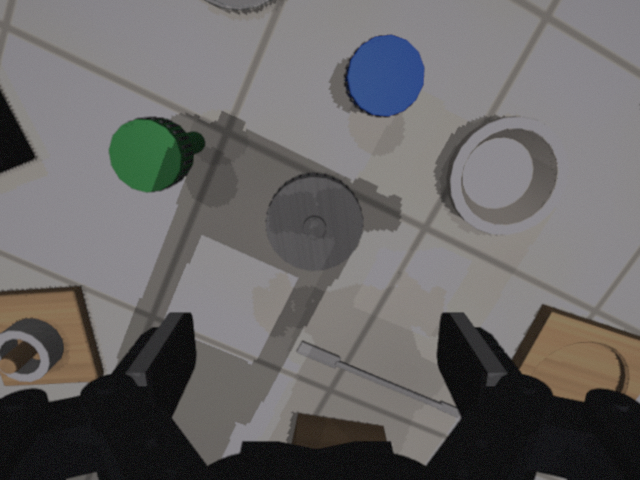

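The base alone is at (314,222), spigot in the middle, standing clear of its neighbours. I'll grip it high so the fingertips clear the rest's plate later.

Call:
drive_tool(
  plan=[
    [[0, -0.003, 0.04, 0], [0, -0.003, 0.1, 0], [0, -0.003, 0.17, 0], [0, -0.003, 0.24, 0], [0, -0.003, 0.3, 0], [0, -0.003, 0.34, 0], [0, -0.003, 0.357, 0], [0, -0.003, 0.362, 0], [0, -0.003, 0.362, 0], [0, -0.003, 0.362, 0]],
  ],
)

```text
time_s: 29.65
eef_pos: [0.6648, 0.1179, 0.0085]
eef_rot: [0.0, 0.975, 0.224, 0.001]
wrist_force: [-0.5, 0.5, -0.0]
opening: 1.0
grasp_force: 0.0
```

Call:
drive_tool(
  plan=[
    [[0, 0, 0, 0], [0, 0, 0, 0], [0, 0, 0, 0], [0, 0, 0, 0]],
  ],
)

```text
time_s: 29.98
eef_pos: [0.6638, 0.1182, 0.0074]
eef_rot: [0.0, 0.975, 0.224, 0.0]
wrist_force: [-0.8, 0.6, -0.7]
opening: 1.004
grasp_force: 0.0
```

Call:
drive_tool(
  plan=[
    [[0, 0, 0.004, 0], [0, 0, 0.004, 0], [0, 0, 0.004, 0]],
  ],
)

```text
time_s: 30.23
eef_pos: [0.6632, 0.1181, 0.0049]
eef_rot: [-0.0, 0.975, 0.224, -0.0]
wrist_force: [0.5, -0.1, -0.2]
opening: 1.0
grasp_force: 0.0
```

Call:
drive_tool(
  plan=[
    [[0, 0, 0, 0], [0, 0, 0, 0], [0, 0, 0, 0], [0, 0, 0, 0], [0, 0, 0, 0], [0, 0, 0, 0], [0, 0, 0, 0]],
  ],
  jaw=1,
)

```text
time_s: 30.82
eef_pos: [0.664, 0.1179, 0.0058]
eef_rot: [0.0, 0.975, 0.224, 0.0]
wrist_force: [-1.7, -1.3, 5.6]
opening: 0.745
grasp_force: 67.1
```

Call:
drive_tool(
  plan=[
    [[0, 0, -0.01, 0], [0, 0, -0.02, 0], [0, 0, -0.04, 0], [0, 0, -0.08, 0], [0, 0, -0.14, 0], [0, 0, -0.2, 0], [0, 0, -0.25, 0], [0, 0, -0.27, 0], [0, 0, -0.27, 0], [0, 0, -0.27, 0], [0, 0, -0.27, 0]],
  ],
)

```text
time_s: 31.73
eef_pos: [0.662, 0.1181, 0.111]
eef_rot: [-0.0, 0.975, 0.224, -0.002]
wrist_force: [-0.7, -0.0, -5.4]
opening: 0.744
grasp_force: 67.2
```

Run:
```python
from h import *
st(); to(.6325,-.1320,.115)
```

```text
{'time_s': np.float64(31.7333), 'eef_pos': array([0.662 , 0.1181, 0.111 ]), 'eef_rot': array([-0.0004,  0.9746,  0.224 , -0.0017]), 'q': array([0.0004, 0.5111, 1.4296, 0.    , 1.2043, 1.1194]), 'wrist_force': array([-0.6809, -0.0249, -5.4454]), 'opening': np.float64(0.7441), 'grasp_force': np.float64(67.242)}
to [0.6325, -0.132, 0.115] units [-0.3393  0.5304 -0.0101] yaw 25.886994417657395
```

Call:
drive_tool(
  plan=[
    [[-0.02, 0.03, 0, 0], [-0.05, 0.08, 0, 0], [-0.09, 0.14, 0, 0], [-0.13, 0.2, 0, 0], [-0.17, 0.265, 0, 0], [-0.21, 0.33, 0, 0], [-0.25, 0.39, 0, 0], [-0.285, 0.445, 0, 0], [-0.315, 0.49, 0, 0], [-0.333, 0.52, 0, 0], [-0.34, 0.53, 0, 0], [-0.34, 0.53, 0, 0]],
  ],
)

```text
time_s: 32.73
eef_pos: [0.6329, -0.133, 0.1121]
eef_rot: [-0.0, 0.975, 0.223, -0.001]
wrist_force: [0.6, 0.3, -4.3]
opening: 0.741
grasp_force: 67.3
```

Call:
drive_tool(
  plan=[
    [[0, 0, 0, 0], [0, 0, 0, 0], [0, 0, 0, 0]],
  ],
)

```text
time_s: 32.98
eef_pos: [0.6337, -0.1305, 0.1129]
eef_rot: [-0.0, 0.974, 0.225, -0.0]
wrist_force: [-0.2, -0.1, -4.8]
opening: 0.743
grasp_force: 67.3
```

Run:
```python
from h import *
st(); o,im,W=shot("w11"); p=W.reshape(-1,3); p=p[np.isfinite(p[:,2])]; d=np.hypot(p[:,0]-.6325,p[:,1]+.132)
s=p[(d<.078)&(p[:,2]>.011)&(p[:,2]<.018)]; print(len(s),np.median(s,0),*cv2.minAreaRect(s[:,:2].astype(np.float32)))
s=p[(d<.035)&(p[:,2]>.1)&(p[:,2]<.16)]; z=np.median(s[:,2]); t=s[(abs(s[:,2]-z)<.004)&(np.hypot(s[:,0]-.632,s[:,1]+.132)<.025)]
print("top",len(t),np.median(t,0),"slope",np.linalg.lstsq(np.c_[t[:,:2],np.ones(len(t))],t[:,2],rcond=None)[0])
to(.6325,-.132,.02)
```

```text
{'time_s': np.float64(32.9833), 'eef_pos': array([ 0.6337, -0.1305,  0.1129]), 'eef_rot': array([-0.0002,  0.9744,  0.2248, -0.0001]), 'q': array([-0.3863,  0.4564,  1.5049,  0.0003,  1.1807,  0.7308]), 'wrist_force': array([-0.1769, -0.0708, -4.7753]), 'opening': np.float64(0.7432), 'grasp_force': np.float64(67.2597)}
11086 [ 0.6639 -0.103   0.0143] (0.6308544874191284, -0.1320561170578003) (0.10646320879459381, 0.10625920444726944) 6.85309362411499
top 13018 [ 0.6348 -0.1309  0.1295] slope [-0.0013  0.0004  0.1304]
to [0.6325, -0.132, 0.02] units [-0.0044  0.0016  0.2326] yaw 25.98347498226054
```

View pics/w11.png

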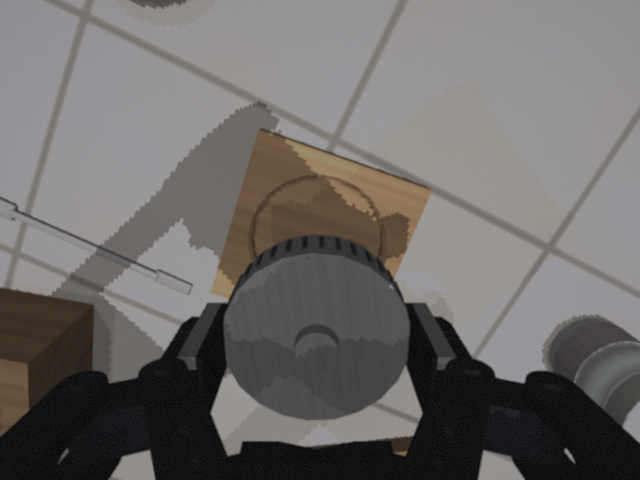

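The base is level and the large recess at (318,236) is centred ahead of it. I'll apply a 1 mm correction and lower.

Call:
drive_tool(
  plan=[
    [[-0.001, 0, 0.03, 0], [-0.002, 0.001, 0.07, 0], [-0.003, 0.001, 0.12, 0], [-0.003, 0.001, 0.16, 0], [-0.003, 0.001, 0.195, 0], [-0.003, 0.001, 0.215, 0], [-0.003, 0.001, 0.226, 0], [-0.003, 0.001, 0.23, 0], [-0.003, 0.001, 0.23, 0], [-0.003, 0.001, 0.23, 0], [-0.003, 0.001, 0.23, 0]],
  ],
)

```text
time_s: 33.95
eef_pos: [0.6336, -0.1333, 0.0223]
eef_rot: [0.001, 0.975, 0.224, 0.001]
wrist_force: [-0.4, -0.3, -4.2]
opening: 0.741
grasp_force: 67.4
```

Call:
drive_tool(
  plan=[
    [[0, 0, 0.003, 0], [0, 0, 0.006, 0], [0, 0, 0.009, 0], [0, 0, 0.009, 0], [0, 0, 0.009, 0], [0, 0, 0.009, 0]],
  ],
)

```text
time_s: 34.45
eef_pos: [0.6327, -0.1329, 0.0174]
eef_rot: [-0.0, 0.975, 0.224, -0.0]
wrist_force: [-0.0, 1.2, -5.2]
opening: 0.74
grasp_force: 67.4
```

Call:
drive_tool(
  plan=[
    [[0, 0, 0.0025, 0], [0, 0, 0.0025, 0], [0, 0, 0.0025, 0], [0, 0, 0.0025, 0]],
  ],
)

```text
time_s: 34.78
eef_pos: [0.6327, -0.1329, 0.0165]
eef_rot: [-0.0, 0.975, 0.224, 0.0]
wrist_force: [-0.4, 0.1, -5.4]
opening: 0.74
grasp_force: 67.4
```

Call:
drive_tool(
  plan=[
    [[0, 0, 0.003, 0], [0, 0, 0.006, 0], [0, 0, 0.007, 0], [0, 0, 0.007, 0], [0, 0, 0.007, 0]],
  ],
)

```text
time_s: 35.2
eef_pos: [0.6327, -0.1329, 0.0136]
eef_rot: [-0.0, 0.975, 0.224, -0.0]
wrist_force: [-0.2, -0.4, -4.5]
opening: 0.742
grasp_force: 67.4
```

Call:
drive_tool(
  plan=[
    [[0, 0, 0.002, 0], [0, 0, 0.0025, 0], [0, 0, 0.0025, 0], [0, 0, 0.0025, 0]],
  ],
)

```text
time_s: 35.53
eef_pos: [0.6327, -0.1329, 0.0127]
eef_rot: [-0.0, 0.975, 0.224, -0.0]
wrist_force: [-1.0, -0.3, -5.0]
opening: 0.742
grasp_force: 67.4
```

Call:
drive_tool(
  plan=[
    [[0, 0, 0.002, 0], [0, 0, 0.002, 0], [0, 0, 0.002, 0], [0, 0, 0.002, 0]],
  ],
)

```text
time_s: 35.87
eef_pos: [0.6327, -0.1329, 0.0119]
eef_rot: [-0.0, 0.975, 0.224, 0.0]
wrist_force: [-0.0, 0.3, -5.5]
opening: 0.741
grasp_force: 67.6
```

Call:
drive_tool(
  plan=[
    [[0, 0, 0.0015, 0], [0, 0, 0.0015, 0], [0, 0, 0.0015, 0], [0, 0, 0.0015, 0]],
  ],
)

```text
time_s: 36.2
eef_pos: [0.6328, -0.1329, 0.0118]
eef_rot: [0.0, 0.975, 0.224, -0.0]
wrist_force: [-3.2, 1.0, 2.8]
opening: 0.744
grasp_force: 68.1
```

Call:
drive_tool(
  plan=[
    [[0, 0, 0.0015, 0], [0, 0, 0.0015, 0], [0, 0, 0.0015, 0], [0, 0, 0.0015, 0]],
  ],
)

```text
time_s: 36.53
eef_pos: [0.6328, -0.1329, 0.0118]
eef_rot: [0.0, 0.975, 0.224, -0.0]
wrist_force: [-5.9, 1.5, 7.6]
opening: 0.743
grasp_force: 68.8
```

Seated. Ease off, release, rise, verify.

Call:
drive_tool(
  plan=[
    [[0, 0, -0.0015, 0], [0, 0, -0.0015, 0], [0, 0, -0.0015, 0]],
  ],
)

```text
time_s: 36.78
eef_pos: [0.6328, -0.1329, 0.0118]
eef_rot: [0.0, 0.975, 0.224, -0.0]
wrist_force: [-5.2, 1.7, 6.2]
opening: 0.741
grasp_force: 68.2
```

Call:
drive_tool(
  plan=[
    [[0, 0, 0, 0], [0, 0, 0, 0], [0, 0, 0, 0], [0, 0, 0, 0], [0, 0, 0, 0], [0, 0, 0, 0], [0, 0, 0, 0]],
  ],
  jaw=0,
)

```text
time_s: 37.37
eef_pos: [0.6328, -0.133, 0.0113]
eef_rot: [0.0, 0.975, 0.224, 0.0]
wrist_force: [-0.3, -0.2, -0.7]
opening: 0.999
grasp_force: 0.0
```

Call:
drive_tool(
  plan=[
    [[0, 0, -0.03, 0], [0, 0, -0.08, 0], [0, 0, -0.15, 0], [0, 0, -0.23, 0], [0, 0, -0.31, 0], [0, 0, -0.39, 0], [0, 0, -0.45, 0], [0, 0, -0.47, 0], [0, 0, -0.47, 0], [0, 0, -0.47, 0]],
  ],
)

```text
time_s: 38.2
eef_pos: [0.6325, -0.1328, 0.1992]
eef_rot: [0.0, 0.975, 0.224, 0.0]
wrist_force: [-0.6, 0.1, -1.0]
opening: 1.005
grasp_force: 0.0
```

Run:
```python
from h import *
st(); o,im,W=shot("w12"); p=W.reshape(-1,3); p=p[np.isfinite(p[:,2])]
q,d=ctrl.camera("scene"); cv2.imwrite("pics/s2.png",q[:,:,::-1]); S=cloud("scene",d).reshape(-1,3); S=S[np.isfinite(S[:,2])]
def chk(n,P,c,r,lo,hi):
    s=P[(np.hypot(P[:,0]-c[0],P[:,1]-c[1])<r)&(P[:,2]>lo)&(P[:,2]<hi)]; 
    if len(s)>20: print(n,len(s),np.median(s,0),*circ(s[:,:2]),"slope",np.linalg.lstsq(np.c_[s[:,:2],np.ones(len(s))],s[:,2],rcond=None)[0][:2])
chk("base",p,(.632,-.132),.045,.024,.0305); chk("base s",S,(.632,-.132),.045,.024,.0305)
chk("barrel s",S,(.461,-.253),.04,.049,.056); chk("ring s",S,(.483,.27),.04,.029,.035); chk("plunger s",S,(.477,.01),.04,.091,.098)
chk("mortar s",S,(.748,.023),.05,.025,.033); chk("jar s",S,(.64,-.337),.05,.071,.079)
```

```text
{'time_s': np.float64(38.2), 'eef_pos': array([ 0.6325, -0.1328,  0.1992]), 'eef_rot': array([0.    , 0.9746, 0.224 , 0.    ]), 'q': array([-0.3903,  0.3635,  1.4464, -0.    ,  1.3316,  0.7287]), 'wrist_force': array([-0.5929,  0.1371, -1.0065]), 'opening': np.float64(1.0051), 'grasp_force': np.float64(0.0)}
base 5220 [ 0.6331 -0.1328  0.0283] [ 0.6314 -0.1337] 0.03323496878147125 slope [-0.003  -0.0008]
base s 772 [ 0.6349 -0.1307  0.0275] [ 0.635  -0.1327] 0.03484455868601799 slope [-0.0074 -0.0076]
barrel s 246 [ 0.4583 -0.2509  0.0504] [ 0.4594 -0.252 ] 0.02703000232577324 slope [-0.0021  0.0005]
ring s 271 [0.486  0.2714 0.0308] [0.4833 0.2707] 0.02240961417555809 slope [0.0059 0.011 ]
plunger s 280 [0.4781 0.0112 0.0933] [0.4782 0.0106] 0.018525326624512672 slope [ 0.0136 -0.0118]
mortar s 665 [0.7483 0.0194 0.0287] [0.749  0.0213] 0.03908628970384598 slope [-0.0037 -0.001 ]
jar s 325 [ 0.6406 -0.3342  0.0745] [ 0.6412 -0.3373] 0.02606845274567604 slope [0.0031 0.0169]
```

View pics/s2.png

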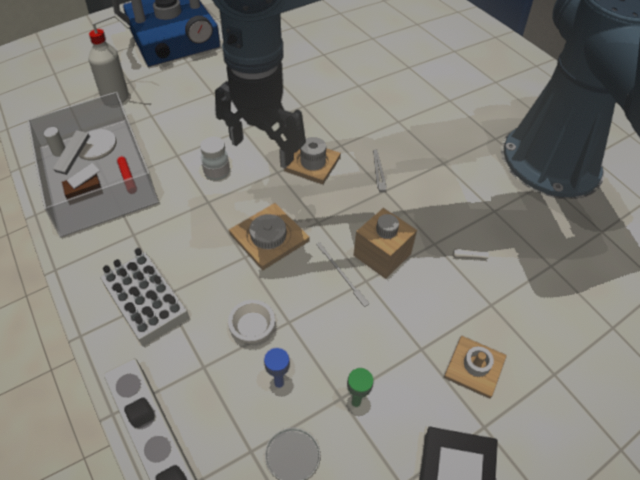

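All four parts are seated: plunger (388,228), ring (479,360), barrel (313,152) and base (267,231). All are at the right heights and level, and the mortar and jar have not moved. Handing in.

```bash
python3 -c "
from bench import ctrl
print(ctrl.hand_in())"
```

```text
the job is handed in; nothing more can be done
None
```

I took the die apart and set the plunger, ring, barrel and base each upright and seated in its rest, left the mortar and salt jar untouched, and handed the job in at about 38 s; no verdict was returned.

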